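# Sweep the leftover slugs off the tilted tray into the cup

## Task

Two leftover steel slugs are stuck on the floor of the tilted tray on the speaker bench. Take the straight-bladed scraper by its walnut grip (not the round-footed tool with the same grip), sweep both slugs down the tray with its blade so that they drop off the open low end into the cup below, never touching the slugs with the fingers. Then stand the scraper upright on the bench again and let go.

Things in the scene. Friction and masses are not known exactly. Their poses are not given: they have to be found in the camera images.
- scraper_grip (a point): Middle of the scraper's walnut grip: a post 18x18 mm, 80 tall, this point 70 above the underside. z up, x the pushing direction. Below: upright steel blade, 70 wide along y, 24 tall, from x=-9 to x=-3 of this point; from its ends 4 mm cheeks, 18 tall, reach to x=+25: a U open to +x. 0.13 kg, stands stably, left or right of the tray; a round-footed tool with the same grip is on the other side.
- tray_stand: Fixed stand with tilted tray and cup. Origin on the bench under the floor's middle; z up, x level towards downhill. Floor top 125 mm above the origin there, falls 12 degrees to +x; 180 long, 90 wide between walls 16 high, 3 thick; high end walled, low end open, lip at x=88, 106 above the bench. Cup under the lip: axis x=113, rim 91 above the bench, 100 mm across.
- cup_in (a point): Centre of the catch cup's inner floor, 10 mm above the bench, 81 mm below its rim; inner radius about 36 mm at the floor, 46 mm at the rim. Axes as tray_stand.
- slug_a: Leftover steel disc, 22 mm in diameter, 10 mm thick, 30 g, lying flat on the tilted tray floor about 32 mm uphill of its middle and within 16 mm of its centre line; held there by friction only. Origin at the disc's centre, z its axis.
- slug_b: The other such disc, about 22 mm downhill of the middle of the tray floor and within 16 mm of its centre line. Origin at the disc's centre, z its axis.
Things that resemble listed ones, but are neither listed nor needed, are in the scene too. What is shaped like the part that bears scraper_grip but green or orange is not meant.

How it is judged (in metres and radians):
On the way, in this order (a step that is already met when the one before it is completed fails the run):
1. the scraper pushes one of the slugs ((contact force between scraper and slug_a above 0.02 N or contact force between scraper and slug_b above 0.02 N)).
2. both slugs have dropped into the cup while the scraper is over the tray's low end or the cup (horizontal distance between each of slug_a, slug_b and cup_in below 0.046 m and height (world z) of each of slug_a, slug_b below 0.085 m and horizontal distance between scraper_grip and cup_in below 0.12 m and height (world z) of scraper_grip above 0.1 m).
At the end, for the whole second after the job is handed in: Both slugs lie inside the catch cup below its rim (within 46 mm of its axis), and the scraper stands upright (within 10 degrees) on the bench, at rest and released (horizontal distance between each of slug_a, slug_b and cup_in below 0.046 m and height (world z) of each of slug_a, slug_b, scraper_grip below 0.085 m and angle between scraper_grip's own z axis and vertical below 0.17 rad and height (world z) of scraper_grip above 0.055 m and linear speed of scraper below 0.03 m/s); the robot touches nothing.
It fails at once if the fingers touch a slug (contact force between the fingers and slug_a above 0.3 N or contact force between the fingers and slug_b above 0.3 N).
It also fails if it takes over 51 s, if anything falls off the work surface, if the arm or the gripper's body presses on something with over 40 N, if the wrist force passes 120 N, or if a joint passes its speed limit or range.

## Robot

A 6-joint arm with a two-finger parallel gripper is mounted at the origin on the work surface. World frame = base frame: x ahead of the robot, y to its left, z up, the work surface at z = 0. Lengths are in m, angles in degrees, forces in N, time in s.
With the tool pointing down it reaches from about 0.325 to 0.875 m from the base axis. Payload 4.4 kg.
Tool frame: the origin (TCP) lies at the very end of the fingers, on their centre line; the grasp point (between the pads) lies 19 mm behind it; z points along the fingers, y is the line along which they close (so a half turn about z gives the same grasp; the last joint's range is limited). The gripper opens to 85 mm and grips with 20 to 120 N. Pads are 22 mm wide; open, the fingers measure 114 mm over their backs; the gripper's body (76 mm by 85 mm) begins 54 mm behind the grasp point. The pads swing forward as they close: fully open they stand 13 mm farther back than shut.
Start: joints at [-74.914, 11.837, 88.321, -0, 79.842, -8.623], TCP at [0.231, -0.526, 0.231] pointing down, gripper open.
Joint ranges: [-156.59, 156.59], [-49.26, 127.26], [12.9, 141.05], [-63.56, 243.56], [4.71, 150.69], [-161.64, 161.64]. Speed limits (degrees/s): [159.86, 159.86, 180, 180, 180, 180].

## Interface

Orientations are given as a 3x3 rotation matrix whose columns are the frame's x, y, z axes.
In Python, from plant import telemetry, cams, manip gives the robot as it stands.
- The arm moves only by the shell command python3 -m jog 'ROWS' [OPENING]. ROWS is JSON, a list of rows, each a list of 6 numbers: the shift along the tool's x, y, z in mm, then the turn, a rotation vector about the tool's x, y, z in degrees. A call has 1 to 12 rows; each row is the pose to reach, as a shift and turn from the pose commanded when the call began, along the tool's axes at that moment; what a row does not reach only later rows make up. A row lasts 1/8 s, in which the tool goes at most 62.5 mm and 10.7 degrees, less where a joint would pass 70% of its speed; a pose out of reach is approached as far as the arm can. A call with a gripper value outside its range is refused whole. OPENING is the opening, from 0 (shut) to 1 (fully open), set as the call begins (- or left out, the last holds). The fingers move at their own pace and stop on an object; the grip force is fixed at half the most. Time passes only in rows, so rows that repeat a pose let the fingers close. It gives the time, the measured TCP pose, the force, the opening and the grip force at its end, in the units of the state.
- telemetry.sense(): the state, without advancing time (a new reading comes with each control period).
- cams.capture(name): name is "scene" or "top" or "wrist"; returns a dict with "color" (420x560x3 uint8, blue, green, red), "intrinsics" (3x3 intrinsics, pixels), "T" (4x4, takes a point from camera to world coordinates). Camera axes: x right, y down, z forward; pixel columns grow to the right and rows downward; lengths in m; the calibration is good to about 2 mm. A picture is of the moment at which its call begins. There is no depth.
- manip.sign_off(): hands the job in; it is judged then, once.
The state is a dict: "t": time; "q": joint angles; "qvel": joint speeds; "joint_efforts": joint torques, N m; "eef_pos": TCP position; "tcp_rot": TCP orientation; "force": force on the tool from outside, world axes, zero at the start; "torque": the same for the moment, N m; "finger_gap": finger opening in m; "grip_force": force on a finger pad.
Only numpy, scipy, OpenCV 4.12 (cv2) and the standard library are available. Lean on these libraries where they do the work, as an engineer would, in place of code of your own. Each camera call takes 0.05 s, during which the arm holds its last target. There are 200 camera calls.

## Working session

There is one attempt and no reset: what is moved stays moved. The work goes in short steps, Python scripts to look and compute and a shell command to move; the robot and the scene stay as the last step left them, time stands still between calls to the robot, and variables do not carry over. Pictures are saved under pics/ and viewed, at most 10 in all, crops included, and the job is handed in when it is done.

```bash
ls; mkdir -p pics
python3 - <<'E'
from plant import telemetry,cams
import cv2,numpy as np
s=telemetry.sense();print(s['t'],s['eef_pos'],np.round(s['tcp_rot'],3).tolist(),s['finger_gap'])
for n in('scene','top'):
    c=cams.capture(n);cv2.imwrite(f'pics/{n}0.png',c['color']);np.savez(f'pics/{n}0.npz',**c);print(n,c['intrinsics'].tolist(),np.round(c['T'],4).tolist())
E
```

```text
pics
0.0 [ 0.23100225 -0.52571338  0.23009719] [[0.916, 0.402, -0.001], [0.402, -0.916, 0.002], [0.0, -0.002, -1.0]] 0.08547581226054801
scene [[404.6591941940237, 0.0, 280.0554662085338], [0.0, 404.6591941940237, 209.1022410742756], [0.0, 0.0, 1.0]] [[0.4399, 0.5049, -0.7427, 1.2143], [0.898, -0.2384, 0.3699, -0.3905], [0.0097, -0.8296, -0.5583, 0.6206], [0.0, 0.0, 0.0, 1.0]]
top [[382.97049748545334, 0.0, 280.53284070435836], [0.0, 382.97049748545334, 204.22806178452097], [0.0, 0.0, 1.0]] [[0.0092, -0.9861, 0.166, 0.4048], [-0.9999, -0.0102, -0.005, -0.0224], [0.0066, -0.166, -0.9861, 0.9101], [0.0, 0.0, 0.0, 1.0]]
```

View pics/top0.png

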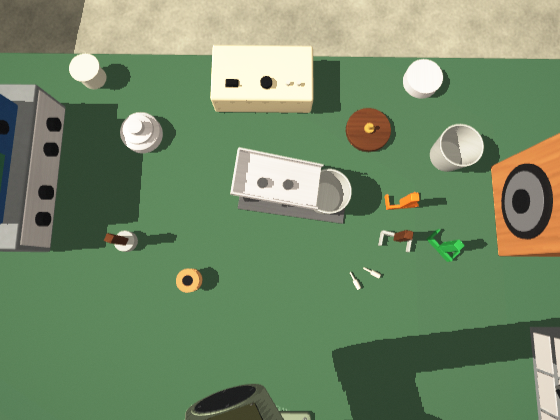

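View pics/scene0.png

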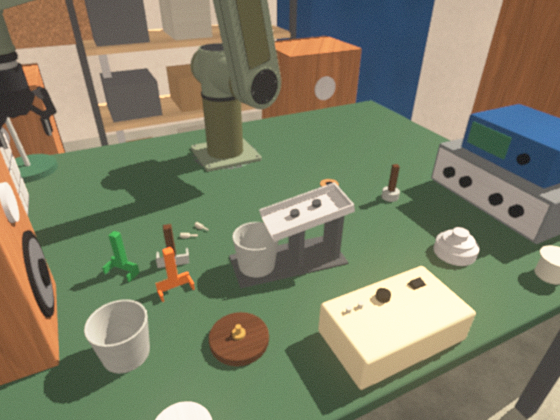

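The scraper candidates in the top image are:
- walnut grip with a steel U at (403,237)
- walnut grip on a round foot at (118,240)
- orange at (402,201)
- green at (447,246)

I choose (403,237). The tray runs from (237,170) to (335,190), with the slugs at (262,183) and (288,184) and the cup at (330,191).

Run:
```python
import cv2,numpy as np
a=cv2.imread('pics/top0.png')[140:265,225:475];b=cv2.imread('pics/scene0.png')[180:290,145:365]
a=cv2.resize(a,None,fx=3.2,fy=3.2,interpolation=cv2.INTER_CUBIC)
cv2.imwrite('pics/cropA.png',a[:400])
```

```text
(no output)
```

View pics/cropA.png

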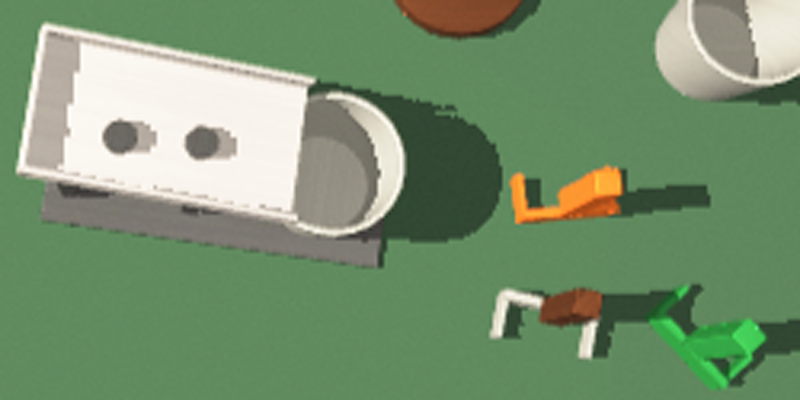

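The crop confirms the choice: a walnut post with a steel U at crop (500–600, 290–357), cheeks pointing image-down. The orange and green look-alikes are separate. Next I compute the positions.

```bash
cat > h.py <<'E'
import numpy as np
def ray(c,uv):
    K,T=c['intrinsics'],c['T'];d=T[:3,:3]@np.linalg.solve(K,[uv[0],uv[1],1.]);return T[:3,3],d
def onz(c,uv,z):
    o,d=ray(c,uv);return o+d*(z-o[2])/d[2]
def tri(c1,u1,c2,u2):
    o1,d1=ray(c1,u1);o2,d2=ray(c2,u2)
    s=np.linalg.lstsq(np.c_[d1,-d2],o2-o1,rcond=None)[0];p,q=o1+s[0]*d1,o2+s[1]*d2
    return (p+q)/2,np.linalg.norm(p-q)
def fit2(L,W):  # rigid planar fit local->world
    L,W=np.array(L),np.array(W);a=L-L.mean(0);b=W-W.mean(0)
    th=np.arctan2((a[:,0]*b[:,1]-a[:,1]*b[:,0]).sum(),(a*b).sum())
    R=np.array([[np.cos(th),-np.sin(th)],[np.sin(th),np.cos(th)]]);t=W.mean(0)-R@L.mean(0)
    return th,R,t,W-(L@R.T+t)
E
cat > m1.py <<'E'
from h import *;import cv2
c=dict(np.load('pics/top0.npz'));s=dict(np.load('pics/scene0.npz'))
f=lambda x,y:(x/3.2-.5+.16+225,y/3.2-.34+140)
loc=[(-87.7,48),(-87.7,-48),(91.3,48),(91.3,-48)];px=[(43,25),(18,172),(315,79),(297,222)];z=[.160,.160,.122,.122]
W=[onz(c,f(*p),h)[:2] for p,h in zip(px,z)]
th,R,t,e=fit2(np.array(loc)/1e3,W);print('tray',t,np.degrees(th),(e*1e3).round(1).tolist())
print('cup',t+R@[.113,0])
for p in [(122,136),(203,142)]:
    zz=.13
    for _ in range(8):
        w=onz(c,f(*p),zz);l=R.T@(w[:2]-t);zz=.125+.0102-l[0]*np.tan(np.radians(12))
    print('slug',(l*1e3).round(1),zz)
# scraper: blade top/cheek tops
for n,p,h in [('bladeL',(505,291),.024),('cheekLend',(496,337),.018),('cheekRend',(585,356),.018),('griptop',(587,306),.11)]:
    print(n,onz(c,f(*p),h).round(4))
def masks(img,off=0):
    hsv=cv2.cvtColor(img,cv2.COLOR_BGR2HSV);m=cv2.inRange(hsv,(0,90,20),(14,255,130));return m
for nm,cc,(x0,x1,y0,y1) in [('top',c,(385,420,222,255)),('scene',s,(155,182,215,255))]:
    m=masks(cc['color'])[y0:y1,x0:x1];ys,xs=np.nonzero(m);print(nm,len(xs),xs.min()+x0,xs.max()+x0,ys.min()+y0,ys.max()+y0,xs.mean()+x0,ys.mean()+y0)
    print('\n'.join(''.join('#' if v else '.' for v in r) for r in m))
E
python3 m1.py
```

```text
tray [ 0.58822439 -0.01920073] -97.52265239786493 [[0.1, -0.2], [-0.2, 0.2], [0.6, -0.0], [-0.5, 0.0]]
cup [ 0.57343064 -0.13122816]
slug [-28.5 -12.2] 0.14125663131466423
slug [23.5 -6.2] 0.13020499673288832
bladeL [ 0.4944 -0.2643  0.024 ]
cheekLend [ 0.4614 -0.2582  0.018 ]
cheekRend [ 0.4483 -0.3224  0.018 ]
griptop [ 0.4764 -0.2942  0.11  ]
top 108 394 412 230 240 401.0833333333333 236.02777777777777
...................................
...................................
...................................
...................................
...................................
...................................
...................................
...................................
.....................##............
.................###.##...#........
..............######.#.............
...........#########...............
..........##########...............
..........#########........#.......
.........##########........#.......
.........##########........#.......
.........##############.#..#.......
.........#################.........
...........#######.##..............
.......
[... 980 characters left out ...]

.........####.###..........
.........#.#####...........
..........###.###..........
..........#######..........
..........####.##..........
..........#######..........
..........#######..........
...........#.####..........
...........#######.........
...........#######.........
...........##.####.........
...........######..........
...........#######.........
............####.##........
............######.........
............####.##........
............##..###........
.................##........
..................#........
...................#.......
...................#.......
...................#.......
...........................
...........................
...........................
```

```bash
python3 -m jog '[[319,-112,30,0,0,35],[319,-112,30,0,0,35],[319,-112,30,0,0,35],[319,-112,30,0,0,35],[319,-112,30,0,0,35],[319,-112,30,0,0,35],[319,-112,30,0,0,35],[319,-112,30,0,0,35]]' 1
python3 - <<'E'
from plant import telemetry,cams
import cv2,numpy as np
s=telemetry.sense();print(np.round(s['tcp_rot'],3).tolist(),s['q'])
c=cams.capture('wrist');cv2.imwrite('pics/w1.png',c['color']);np.savez('pics/w1.npz',**c)
E
```

```text
t: 1.1
eef_pos: [0.4777, -0.2958, 0.2009]
tcp_rot: [[0.981, -0.196, -0.001], [-0.196, -0.981, 0.0], [-0.001, 0.0, -1.0]]
force: [-0.0, -0.4, 0.3]
finger_gap: 0.0854
grip_force: 0.0
[[0.981, -0.196, -0.001], [-0.196, -0.981, 0.0], [-0.001, 0.0, -1.0]] [-4.05646134e+01  1.18082953e+01  9.20712352e+01 -3.82434809e-02
  7.61728244e+01  6.07196707e+01]
```

View pics/w1.png

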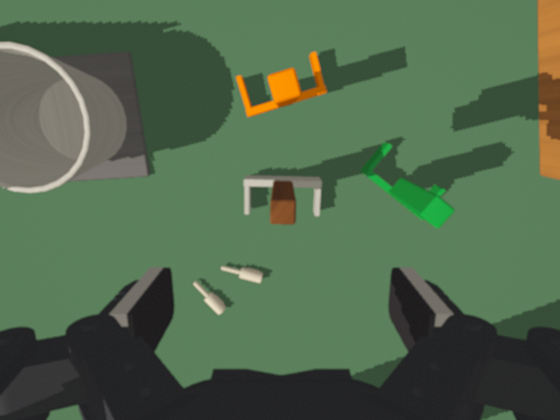

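The wrist view shows the U square to the gripper: blade at (245–321, 182), cheek ends at (248,213) and (317,214), and grip top face around (284,210).

Run:
```python
from h import *
c=dict(np.load('pics/w1.npz'))
for n,p,z in [('cL',(248,213),.018),('cR',(317.5,215),.018),('bl',(245.5,178.5),.024),('br',(321,179.5),.024),('top',(283.5,210),.11)]:
    print(n,onz(c,p,z).round(4))
a,b=onz(c,(248,213),.018),onz(c,(317.5,215),.018)
d=onz(c,(321,179.5),.024)-onz(c,(245.5,178.5),.024);print(np.linalg.norm(d),np.degrees(np.arctan2(d[1],d[0])))
d/=np.linalg.norm(d)
x=np.array([d[1],-d[0]]);print('grip from cheeks',(a+b)[:2]/2-x*.025, 'from blade',(onz(c,(321,179.5),.024)+onz(c,(245.5,178.5),.024))[:2]/2+x*.009,x)
```

```text
cL [ 0.4634 -0.2627  0.018 ]
cR [ 0.4488 -0.3263  0.018 ]
bl [ 0.4966 -0.2684  0.024 ]
br [ 0.4825 -0.3347  0.024 ]
top [ 0.4831 -0.2998  0.11  ]
0.06775710291166506 -101.99915558394112
grip from cheeks [ 0.48057235 -0.29972273] from blade [ 0.4807322  -0.29965046] [-0.97815066  0.20789728]
```

```bash
python3 -m jog '[[4,3,40,0,0,0.7],[4,3,85,0,0,0.7],[4,3,120,0,0,0.7],[4,3,145,0,0,0.7],[4,3,145,0,0,0.7],[4,3,145,0,0,0.7]]' 1
python3 -m jog '[[0,0,0,0,0,0],[0,0,0,0,0,0],[0,0,0,0,0,0],[0,0,0,0,0,0],[0,0,0,0,0,0],[0,0,0,0,0,0]]' 0
```

```text
t: 1.9
eef_pos: [0.4818, -0.3009, 0.0575]
tcp_rot: [[0.978, -0.209, 0.002], [-0.209, -0.978, -0.001], [0.002, 0.001, -1.0]]
force: [-0.1, 1.2, -0.8]
finger_gap: 0.0858
grip_force: 0.0
t: 2.65
eef_pos: [0.4817, -0.2993, 0.0565]
tcp_rot: [[0.978, -0.208, 0.0], [-0.208, -0.978, 0.0], [0.0, -0.0, -1.0]]
force: [0.5, 0.6, 2.2]
finger_gap: 0.0172
grip_force: 61.7
```

```bash
python3 -m jog '[[0,0,60,0,0,0],[0,0,-50,0,0,0],[0,0,-110,0,0,0],[0,0,-170,0,0,0],[0,0,-205,0,0,0],[0,0,-205,0,0,0]]' >/dev/null --help 2>&1 | head -0
cat > plan.py <<'E'
from h import *;import sys
from plant import telemetry
from scipy.spatial.transform import Rotation as Ro
t=np.array([.58822,-.0192,0]);R=Ro.from_euler('z',-97.52,degrees=True)*Ro.from_euler('y',12,degrees=True)
M=R.as_matrix()  # columns: downhill, lateral, normal
def goal(s,y,hov,h=.0565): return t+[0,0,.125]+M@[s,y,h+hov]
G=M@np.diag([-1.,-1.,1]);Gt=np.c_[-M[:,0],M[:,1],-M[:,2]]
def rows(*gs):
    st=telemetry.sense();A=np.array(st['tcp_rot']);p=np.array(st['eef_pos'])
    for g in gs:
        w=goal(*g);print(g,w.round(4),(A.T@(w-p)*1e3).round(1),Ro.from_matrix(A.T@Gt).as_rotvec(degrees=True).round(2))
    print(A.round(3).tolist(),p,st['force'],st['finger_gap'],st['t'])
if __name__=='__main__': rows((-.062,-.004,.05),(-.062,-.004,.002),(.106,-.004,.002))
E
echo; python3 -c "from plant import telemetry as t;s=t.sense();print(s['t'],s['eef_pos'])"
```

```text
2.65 [ 0.48172067 -0.29930489  0.05647368]
```

The stray first command there was refused and nothing moved. Now the proper lift.

```bash
python3 -m jog '[[0,0,-20,0,0,0],[0,0,-60,0,0,0],[0,0,-110,0,0,0],[0,0,-160,0,0,0],[0,0,-205,0,0,0],[0,0,-205,0,0,0],[0,0,-205,0,0,0]]'; python3 plan.py
```

```text
t: 3.52
eef_pos: [0.4808, -0.2989, 0.2598]
tcp_rot: [[0.978, -0.208, -0.002], [-0.208, -0.978, 0.002], [-0.002, -0.001, -1.0]]
force: [0.4, 0.2, -3.6]
finger_gap: 0.0174
grip_force: 61.3
(-0.062, -0.004, 0.05) [0.5893 0.0195 0.2421] [  40.  -333.9   18. ] [  9.74   9.19 -94.11]
(-0.062, -0.004, 0.002) [0.5906 0.0294 0.1951] [  39.3 -343.8   64.9] [  9.74   9.19 -94.11]
(0.106, -0.004, 0.002) [ 0.5691 -0.1335  0.1602] [  52.2 -180.    99.6] [  9.74   9.19 -94.11]
[[0.978, -0.208, -0.002], [-0.208, -0.978, 0.002], [-0.002, -0.001, -1.0]] [ 0.48083259 -0.29886726  0.25975423] [ 0.39921249  0.15143089 -3.55729645] 0.01741837094041193 3.525
```

```bash
python3 -m jog '[[40,-334,0,9.74,9.19,-94.11],[40,-334,0,9.74,9.19,-94.11],[40,-334,0,9.74,9.19,-94.11],[40,-334,0,9.74,9.19,-94.11],[40,-334,0,9.74,9.19,-94.11],[40,-334,0,9.74,9.19,-94.11],[40,-334,0,9.74,9.19,-94.11],[40,-334,0,9.74,9.19,-94.11],[40,-334,0,9.74,9.19,-94.11],[40,-334,0,9.74,9.19,-94.11],[40,-334,0,9.74,9.19,-94.11],[40,-334,0,9.74,9.19,-94.11]]'; python3 plan.py
python3 - <<'E'
from plant import cams
import cv2,numpy as np
for n in ('scene','top'):
    c=cams.capture(n);cv2.imwrite(f'pics/{n}2.png',c['color']);np.savez(f'pics/{n}2.npz',**c)
a=cv2.imread('pics/scene2.png')[130:290,220:380];b=cv2.imread('pics/top2.png')[100:240,220:380]
b=cv2.copyMakeBorder(b,0,20,0,0,0)
cv2.imwrite('pics/c2.png',cv2.resize(np.hstack([a,b]),None,fx=2.5,fy=2.5,interpolation=cv2.INTER_CUBIC))
E
```

```text
t: 5.03
eef_pos: [0.5897, 0.0192, 0.2607]
tcp_rot: [[0.129, 0.991, 0.028], [0.97, -0.132, 0.205], [0.207, 0.001, -0.978]]
force: [0.5, -0.7, -1.6]
finger_gap: 0.0175
grip_force: 61.1
(-0.062, -0.004, 0.05) [0.5893 0.0195 0.2421] [-3.6 -0.5 18.3] [ 0.06  0.08 -0.04]
(-0.062, -0.004, 0.002) [0.5906 0.0294 0.1951] [-3.5 -0.5 66.3] [ 0.06  0.08 -0.04]
(0.106, -0.004, 0.002) [ 0.5691 -0.1335  0.1602] [-171.5   -0.4   66.5] [ 0.06  0.08 -0.04]
[[0.129, 0.991, 0.028], [0.97, -0.132, 0.205], [0.207, 0.001, -0.978]] [0.58972026 0.01918589 0.26068487] [ 0.48171235 -0.68007129 -1.63520674] 0.017488585466678894 5.025
```

View pics/c2.png

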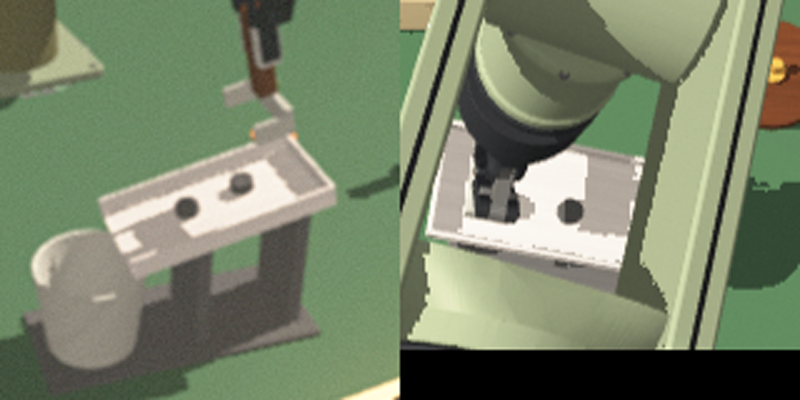

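The scene crop shows the scraper hanging over the high end with its U open downhill, and both slugs clear at (241,183) and (187,208). I descend.

```bash
python3 -m jog '[[-3,0,20,0,0,0],[-3,0,40,0,0,0],[-3,0,52,0,0,0],[-3,0,60,0,0,0],[-3,0,62,0,0,0],[-3,0,62,0,0,0]]'; python3 plan.py
python3 - <<'E'
from plant import cams
import cv2,numpy as np
c=cams.capture('scene');a=c['color'][130:290,220:380];w=cams.capture('wrist')['color']
cv2.imwrite('pics/c3.png',np.hstack([cv2.resize(a,(400,400),interpolation=cv2.INTER_CUBIC),cv2.copyMakeBorder(cv2.resize(w,(400,300)),0,100,0,0,0)]))
E
```

```text
t: 5.88
eef_pos: [0.5919, 0.0287, 0.2005]
tcp_rot: [[0.127, 0.991, 0.03], [0.97, -0.131, 0.204], [0.207, 0.003, -0.978]]
force: [0.7, 0.2, -1.3]
finger_gap: 0.0173
grip_force: 61.2
(-0.062, -0.004, 0.05) [0.5893 0.0195 0.2421] [ -0.7  -1.2 -42.6] [0.17 0.08 0.03]
(-0.062, -0.004, 0.002) [0.5906 0.0294 0.1951] [-0.6 -1.4  5.4] [0.17 0.08 0.03]
(0.106, -0.004, 0.002) [ 0.5691 -0.1335  0.1602] [-168.6   -1.5    5.6] [0.17 0.08 0.03]
[[0.127, 0.991, 0.03], [0.97, -0.131, 0.204], [0.207, 0.003, -0.978]] [0.59188246 0.02871483 0.20050889] [ 0.65729867  0.1922549  -1.25449495] 0.017298311739668594 5.875
```

View pics/c3.png

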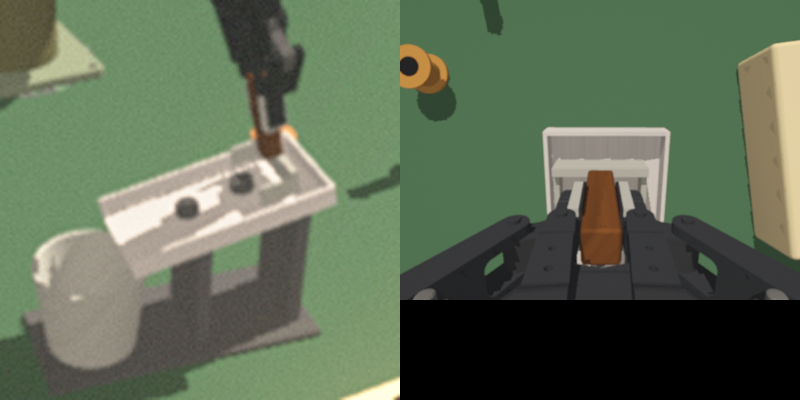

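The blade sits between the walls behind the upper slug. I lower it to about 2 mm above the floor and sweep.

```bash
python3 -m jog '[[0,-1,2,0,0,0],[0,-1,4,0,0,0],[0,-1,5,0,0,0],[0,-1,5,0,0,0]]'
python3 -m jog '[[-6,0,0,0,0,0],[-14,0,0,0,0,0],[-22,0,0,0,0,0],[-30,0,0,0,0,0],[-38,0,0,0,0,0],[-46,0,0,0,0,0],[-54,0,0,0,0,0],[-62,0,0,0,0,0],[-70,0,0,0,0,0],[-78,0,0,0,0,0],[-84,0,0,0,0,0],[-84,0,0,0,0,0]]'; python3 plan.py
python3 - <<'E'
from plant import cams
import cv2,numpy as np
c=cams.capture('scene');a=c['color'][130:290,220:380];w=cams.capture('wrist')['color']
cv2.imwrite('pics/c4.png',cv2.resize(a,(560,560),interpolation=cv2.INTER_CUBIC))
E
```

```text
t: 6.48
eef_pos: [0.5906, 0.03, 0.1949]
tcp_rot: [[0.128, 0.991, 0.029], [0.97, -0.131, 0.205], [0.207, 0.002, -0.978]]
force: [0.3, -0.3, -1.2]
finger_gap: 0.0168
grip_force: 61.2
t: 7.98
eef_pos: [0.5799, -0.052, 0.1776]
tcp_rot: [[0.128, 0.991, 0.029], [0.97, -0.132, 0.205], [0.207, 0.002, -0.978]]
force: [0.0, 0.5, -1.6]
finger_gap: 0.0172
grip_force: 61.2
(-0.062, -0.004, 0.05) [0.5893 0.0195 0.2421] [ 83.9   0.1 -48.1] [ 0.11  0.07 -0.02]
(-0.062, -0.004, 0.002) [0.5906 0.0294 0.1951] [84.  -0.  -0.1] [ 0.11  0.07 -0.02]
(0.106, -0.004, 0.002) [ 0.5691 -0.1335  0.1602] [-84.    0.    0.1] [ 0.11  0.07 -0.02]
[[0.128, 0.991, 0.029], [0.97, -0.132, 0.205], [0.207, 0.002, -0.978]] [ 0.57987099 -0.05203746  0.17761579] [ 0.04391741  0.47128771 -1.57283566] 0.017186348319252403 7.975
```

View pics/c4.png

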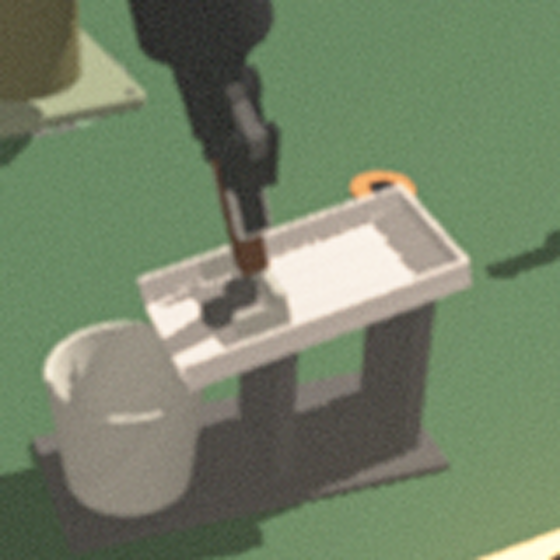

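Both slugs are inside the U, nose to tail at (245,290) and (215,310). I continue over the lip.

```bash
python3 -m jog '[[-6,0,0,0,0,0],[-14,0,0,0,0,0],[-22,0,0,0,0,0],[-30,0,0,0,0,0],[-38,0,0,0,0,0],[-46,0,0,0,0,0],[-54,0,0,0,0,0],[-62,0,0,0,0,0],[-70,0,0,0,0,0],[-78,0,0,0,0,0],[-84,0,0,0,0,0],[-86,0,0,0,0,0]]'
python3 -m jog '[[0,0,0,0,0,0],[0,0,0,0,0,0],[0,0,0,0,0,0],[0,0,0,0,0,0]]'; python3 plan.py
python3 - <<'E'
from plant import cams
import cv2,numpy as np
a=cams.capture('scene')['color'][130:290,220:380];b=cams.capture('top')['color'][120:280,260:420]
cv2.imwrite('pics/c5.png',cv2.resize(np.hstack([a,b]),(800,400),interpolation=cv2.INTER_CUBIC))
E
```

```text
t: 9.57
eef_pos: [0.5689, -0.1354, 0.1598]
tcp_rot: [[0.128, 0.991, 0.029], [0.97, -0.131, 0.205], [0.207, 0.002, -0.978]]
force: [0.6, 0.1, -0.8]
finger_gap: 0.0172
grip_force: 61.2
t: 10.07
eef_pos: [0.569, -0.1348, 0.16]
tcp_rot: [[0.127, 0.991, 0.029], [0.97, -0.131, 0.205], [0.207, 0.002, -0.978]]
force: [1.0, 0.8, -1.8]
finger_gap: 0.0174
grip_force: 61.2
(-0.062, -0.004, 0.05) [0.5893 0.0195 0.2421] [169.2   0.2 -48.1] [0.12 0.07 0.04]
(-0.062, -0.004, 0.002) [0.5906 0.0294 0.1951] [ 1.693e+02  1.000e-01 -1.000e-01] [0.12 0.07 0.04]
(0.106, -0.004, 0.002) [ 0.5691 -0.1335  0.1602] [ 1.3 -0.1  0.1] [0.12 0.07 0.04]
[[0.127, 0.991, 0.029], [0.97, -0.131, 0.205], [0.207, 0.002, -0.978]] [ 0.56900839 -0.13477808  0.16002985] [ 0.99515194  0.79882739 -1.82006538] 0.017374985816563607 10.075
```

View pics/c5.png

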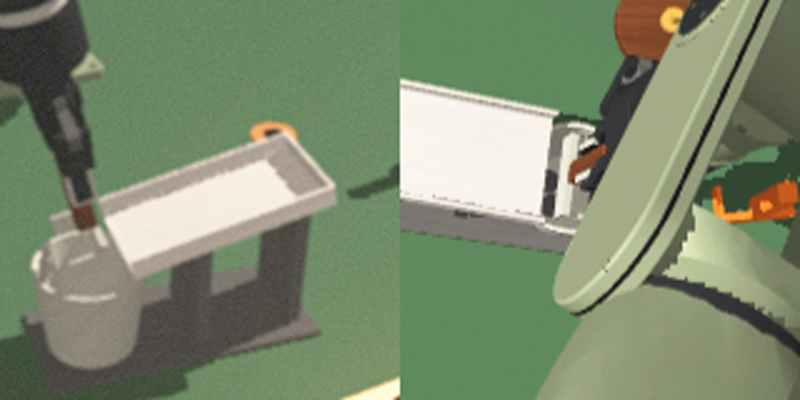

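The tray is empty and one slug shows in the cup at (548,190). I lift clear and turn the tool upright over a free spot near (0.40, -0.08).

```bash
python3 -m jog '[[0,0,-15,0,0,0],[0,0,-35,0,0,0],[0,0,-60,0,0,0],[0,0,-60,0,0,0]]'
python3 - <<'E'
from h import *
from plant import telemetry
from scipy.spatial.transform import Rotation as Ro
st=telemetry.sense();A=np.array(st['tcp_rot']);p=np.array(st['eef_pos'])
y=np.radians(82.5);x=np.array([np.cos(y),np.sin(y),0]);z=np.array([0,0,-1.]);G=np.c_[x,np.cross(z,x),z]
for w in([.40,-.08,.22],[.40,-.08,.0575]):print((A.T@(np.array(w)-p)*1e3).round(1),Ro.from_matrix(A.T@G).as_rotvec(degrees=True).round(2))
c=dict(np.load('pics/top0.npz'));i=np.linalg.inv(c['T'])
for P in([.40,-.08,0,1],[.44,-.12,0,1],[.36,-.04,0,1]):
    q=c['intrinsics']@(i@P)[:3];print((q/q[2])[:2])
E
```

```text
t: 10.68
eef_pos: [0.5692, -0.1487, 0.2223]
tcp_rot: [[0.127, 0.991, 0.035], [0.971, -0.131, 0.201], [0.204, 0.009, -0.979]]
force: [-0.3, -0.4, -0.0]
finger_gap: 0.0171
grip_force: 61.2
[  44.7 -176.8   10.1] [  0.51 -11.78  -0.  ]
[  11.6 -178.2  169.1] [  0.51 -11.78  -0.  ]
[302.54768157 271.01134512]
[319.48615939 253.96549611]
[285.34884488 288.31920339]
```

```bash
python3 -m jog '[[15,-30,0,0,0,0],[45,-80,8,0,-5,0],[45,-130,10,0.3,-12,0],[45,-177,10,0.3,-12,0],[45,-177,10,0.3,-12,0],[45,-177,10,0.3,-12,0],[45,-177,10,0.3,-12,0],[45,-177,10,0.3,-12,0]]'
python3 - <<'E'
from plant import cams,telemetry
import cv2,numpy as np
s=telemetry.sense();print(np.round(s['tcp_rot'],4).tolist())
a=cams.capture('scene')['color'][130:290,220:380];b=cams.capture('top')['color'][120:280,260:420]
cv2.imwrite('pics/c6.png',cv2.resize(np.hstack([a,b]),(800,400),interpolation=cv2.INTER_CUBIC))
E
```

```text
t: 11.68
eef_pos: [0.3986, -0.0788, 0.2179]
tcp_rot: [[0.131, 0.991, -0.003], [0.991, -0.131, -0.001], [-0.001, -0.003, -1.0]]
force: [0.3, -0.9, -0.8]
finger_gap: 0.0173
grip_force: 61.1
[[0.1306, 0.9914, -0.0032], [0.9914, -0.1306, -0.0007], [-0.0012, -0.0031, -1.0]]
```

View pics/c6.png

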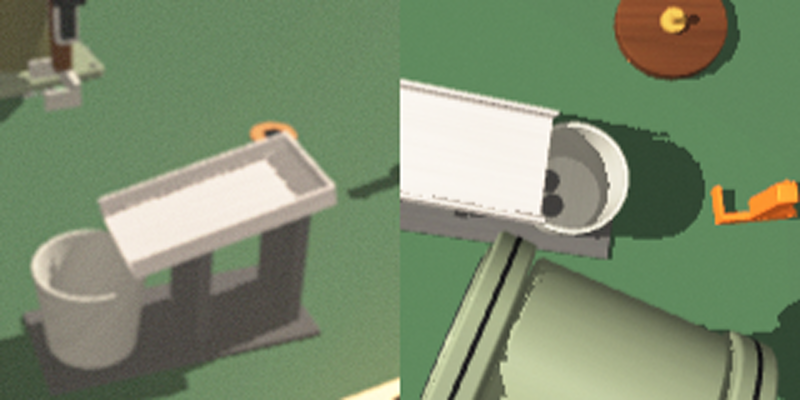

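Both slugs lie in the cup at (550,180) and (551,205). I lower the scraper 160.5 mm to stand it and check the force.

```bash
python3 -m jog '[[0,0,40,0,0,0],[0,0,85,0,0,0],[0,0,125,0,0,0],[0,0,145,0,0,0],[0,0,153,0,0,0],[0,0,157,0,0,0],[0,0,159,0,0,0],[0,0,160,0,0,0],[0,0,160,0,0,0]]'
```

```text
t: 12.9
eef_pos: [0.3977, -0.0787, 0.0583]
tcp_rot: [[0.13, 0.991, -0.002], [0.991, -0.13, -0.001], [-0.002, -0.002, -1.0]]
force: [0.0, -0.6, -1.5]
finger_gap: 0.0173
grip_force: 61.0
```

```bash
python3 -m jog '[[0,0,1,0,0,0],[0,0,1.5,0,0,0],[0,0,1.5,0,0,0]]'
python3 -m jog '[[0,0,0,0,0,0],[0,0,0,0,0,0],[0,0,0,0,0,0],[0,0,0,0,0,0],[0,0,0,0,0,0],[0,0,0,0,0,0]]' 1
python3 -m jog '[[0,0,-15,0,0,0],[0,0,-50,0,0,0],[0,0,-100,0,0,0],[0,0,-160,0,0,0],[0,0,-160,0,0,0],[0,0,-160,0,0,0]]'
python3 - <<'E'
from plant import cams
import cv2,numpy as np
a=cams.capture('scene')['color'][90:250,170:330];b=cv2.resize(cams.capture('wrist')['color'],(400,300))
cv2.imwrite('pics/c7.png',np.hstack([cv2.resize(a,(400,400),interpolation=cv2.INTER_CUBIC),cv2.copyMakeBorder(b,0,100,0,0,0)]))
E
```

```text
t: 13.28
eef_pos: [0.3973, -0.0786, 0.0565]
tcp_rot: [[0.13, 0.991, -0.003], [0.991, -0.13, -0.001], [-0.001, -0.003, -1.0]]
force: [-0.7, 0.5, 1.1]
finger_gap: 0.0171
grip_force: 61.4
t: 14.02
eef_pos: [0.3973, -0.0785, 0.0563]
tcp_rot: [[0.13, 0.991, -0.003], [0.991, -0.13, -0.001], [-0.001, -0.003, -1.0]]
force: [0.3, -0.3, -0.2]
finger_gap: 0.0858
grip_force: 0.0
t: 14.78
eef_pos: [0.3974, -0.0782, 0.2159]
tcp_rot: [[0.13, 0.991, -0.004], [0.991, -0.13, -0.001], [-0.001, -0.003, -1.0]]
force: [0.6, 0.3, 0.4]
finger_gap: 0.0853
grip_force: 0.0
```

View pics/c7.png

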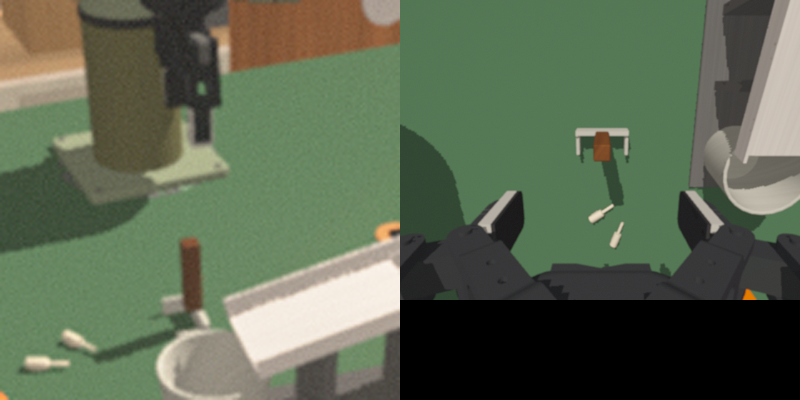

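The scraper stands upright and free, with its grip at (190,275) in the scene crop, and the gripper is clear of it.

```bash
python3 -c "from plant import manip;print(manip.sign_off())"
```

```text
the job is handed in; nothing more can be done
None
```

Both slugs are in the cup, and the scraper stands upright and released on the bench near (0.40, -0.08); I handed the job in at about 15 s, and the sign-off returned no verdict.

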